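# Put the keys away and click the key tin shut

### The arm

A 7-joint arm with a two-finger parallel gripper is mounted at the origin on the work surface. World frame = base frame: x ahead of the robot, y to its left, z up, the work surface at z = 0. Lengths are in m, angles in degrees, forces in N, time in s.
With the tool pointing down it reaches from about 0.425 to 0.875 m from the base axis. Payload 4.7 kg.
Tool frame: the origin (TCP) lies on the centre line of the jaws, within the pads' length; the fingertips stand 17 mm ahead of it and the grasp point (between the pads) lies 2 mm behind it; z points along the fingers, y is the line along which they close (so a half turn about z gives the same grasp; the last joint's range is limited). The gripper opens to 87 mm and grips with 3 to 60 N. Pads are 19 mm wide; open, the fingers measure 117 mm over their backs; the gripper's body (75 mm by 190 mm) begins 51 mm behind the grasp point.
Start: joints at [66.583, 18.392, -4.016, 83.108, 1.295, 78.541, -3.26], TCP at [0.267, -0.593, 0.24] pointing down, gripper open.
Joint ranges: [-163.93, 163.93], [-17.29, 119.83], [-79.2, 71.16], [3.27, 140.29], [-89.18, 269.18], [5.43, 117.66], [-154.24, 154.24]. Speed limits (degrees/s): [147.25, 147.25, 180, 180, 180, 180, 180].

### API

Orientations are given as [roll, pitch, yaw] about the fixed x, y, z axes, in that order (R = Rz(yaw) Ry(pitch) Rx(roll)).
In Python, from cell import env, read_camera gives the robot as it stands.
- The arm moves only by the shell command python3 -m jog 'ROWS' [FORCE]. ROWS is JSON, a list of rows, each a list of 5 numbers: the opening, from 0 (shut) to 1 (fully open), then the shift along the tool's x, y, z each as a share of 0.02 m, from -1 to 1, then the turn about the tool's z as a share of 45 degrees, from -1 to 1. In form: [[gripper, x, y, z, yaw], ...]. A call has 1 to 12 rows; each row shifts and turns the commanded pose from where the row before left it, along the tool's axes as they then stand; what a row does not reach is not made up. A row lasts 1/12 s, in which the tool goes at most 41.7 mm and 7.16 degrees, less where a joint would pass 70% of its speed; a pose out of reach is approached as far as the arm can. A call with a number of a shift or a turn outside -1 to 1 is refused whole. A call with a gripper value outside its range is refused whole. The fingers move at their own pace and stop on an object; FORCE is the grip in N (left out, the last holds). Time passes only in rows, so rows that do not move let the fingers close. It gives the time, the measured TCP pose, the force, the opening and the grip force at its end, in the units of the state.
- env.get_obs(): the state, without advancing time (a new reading comes with each control period).
- read_camera(name): name is "scene" or "top"; returns a dict with "color" (480x640x3 uint8, red, green, blue), "range_z" (480x640 float32, m along the optical axis (not along the pixel's ray), 0 where there is no reading), "mtx" (3x3 intrinsics, pixels), "world_from_camera" (4x4, takes a point from camera to world coordinates). Camera axes: x right, y down, z forward; pixel columns grow to the right and rows downward; lengths in m; the calibration is good to about 2 mm. A picture is of the moment at which its call begins.
- env.sign_off(): hands the job in; it is judged then, once.
The state is a dict: "time_s": time; "qpos": joint angles; "joint_velocities": joint speeds; "effort": joint torques, N m; "tool_pos": TCP position; "tool_rot": TCP orientation; "force": force on the tool from outside, world axes, zero at the start; "wrist_torque": the same for the moment, N m; "grip_width": finger opening in m; "grasp_force": force on a finger pad.
Only numpy, scipy, OpenCV 4.12 (cv2) and the standard library are available. Lean on these libraries where they do the work, as an engineer would, in place of code of your own. Each camera call takes 0.05 s, during which the arm holds its last target. There are 200 camera calls.

### The job

Put the grey key organizer into the open aluminium key tin and let go of it, then swing the lid over and press it down until it snaps past its catch and stays fully shut. The tin stands on soft feet and gives under your hand, so press by feel: firmly enough for the click, but gently, without ever forcing the tin. Leave the ceramic bell and the two nearby shoe trees where they stand.

Things in the scene. Friction and masses are not known exactly. Their poses are not given: they have to be found in the camera images.
- key_tin: open aluminium key tin with hinged lid on four soft sprung feet on a dark wood plinth (150 x 190 x 10 mm) fixed to the bench. Origin: plinth centre on the bench, z up; x from the front (catch side) to the hinge side, y along the hinge. Tin centred on it, 120 (x) x 160 (y) x 48 mm, underside 48 mm and rim 96 mm above the bench. More than 40 N from the hand counts as forcing it
- tin_floor (a point): centre of the tin's inner floor (112 x 152 mm inside, walls 4 mm, 43 mm deep), axes as key_tin. Pressed down, the whole tin with lid and catch sinks straight down on its feet, by up to 28 mm (how far for a given push is not known), and rises when released; this point goes with it
- lid_hinge (a point): middle of the lid's hinge line, at rim height, 60 mm from the tin's centre on its +x side; axes turn with the lid: -x from hinge to lip, z out of the outer face (up when shut; that face lies 4 mm above the hinge line). Sinks with the tin
- lid_lip (a point): the place to press: mid width on the lid's outer (top) face, 105 mm from the hinge, 17 mm behind the front edge; axes as lid_hinge. The spring catch meets the tongue at about 0.1 rad; left short of about 0.06 rad the lid does not hold, pushed past that it snaps to 0. Getting past takes some 8 to 18 N here, different each time
- lid (a joint): angle of the lid in rad: 0 fully shut (flat on the rim), 1.57 upright, 2.1 widest; starts between 1.72 and 1.95. Aluminium plate 122 mm from hinge to front edge, 162 mm wide, 4 mm thick, 130 g; a 40 mm wide tongue at mid front reaches 11 mm further and bends 22 mm down. The stiff hinge lets it stay where it is left (about 1.5 N at the lip moves it)
- organizer: grey plastic key organizer, about 90 g: body 86 x 28 x 20 mm, a clip pinching two steel keys that stick out 37 mm at its +x end, 123 mm long in all. Origin: underside, mid overall length; x along it towards the keys, z up; plastic from x = -62 to 24 mm, keys from 24 to 61 mm, 5 to 14 mm high, up to 23 mm wide. Starts flat on the bench left or right of the tin, any yaw
- bell: small blue ceramic bell, 66 mm across, 87 mm tall, origin at the centre of its foot; bystander on the other side of the tin
- shoe_tree_left: white plastic shoe tree, 200 mm long along its x, 68 mm wide, about 68 mm tall, origin on the bench near its middle; bystander behind on the left
- shoe_tree_right: white plastic shoe tree like the other; bystander behind on the right
Things that resemble listed ones, but are neither listed nor needed, are in the scene too. What is meant by the organizer is not brown or red, and is the larger of those in its own colour.

How it is judged:
By the outcome, as a careful person would: the job done as asked, in the order asked, and still so for the second after the job is handed in, with the robot touching nothing.
It also fails if it takes over 59 s, if anything falls off the work surface, if the arm or the gripper's body presses on something with over 40 N, if the wrist force passes 120 N, or if a joint passes its speed limit or range.

## Working session

There is one attempt and no reset: what is moved stays moved. The work goes in short steps, Python scripts to look and compute and a shell command to move; the robot and the scene stay as the last step left them, time stands still between calls to the robot, and variables do not carry over. Pictures are saved under pics/ and viewed, at most 10 in all, crops included, and the job is handed in when it is done.

```bash
mkdir -p pics; ls
python3 - <<'E'
from cell import env, read_camera
import cv2,numpy as np
for n in ["scene","top"]:
    c=read_camera(n); cv2.imwrite(f"pics/{n}0.png",c["color"][:,:,::-1]); np.savez(f"{n}0.npz",**c)
    print(n,c["mtx"].round(1).tolist(),c["world_from_camera"].round(3).tolist(), (c["range_z"]>0).mean())
o=env.get_obs(); print({k:np.round(v,3).tolist() for k,v in o.items()})
E
```

```text
pics
scene [[459.5, 0.0, 316.3], [0.0, 459.5, 241.3], [0.0, 0.0, 1.0]] [[0.056, 0.571, -0.819, 1.351], [0.998, -0.024, 0.052, -0.113], [0.01, -0.821, -0.571, 0.665], [0.0, 0.0, 0.0, 1.0]] 0.996044921875
top [[623.7, 0.0, 313.9], [0.0, 623.7, 239.8], [0.0, 0.0, 1.0]] [[0.009, -0.994, 0.109, 0.385], [-1.0, -0.009, -0.003, -0.059], [0.004, -0.109, -0.994, 1.323], [0.0, 0.0, 0.0, 1.0]] 0.99587890625
{'time_s': 0.1, 'qpos': [66.581, 18.436, -4.012, 83.168, 1.298, 78.542, -3.258], 'joint_velocities': [-0.046, -0.062, -0.024, -0.092, 0.033, 0.11, -0.016], 'effort': [0.001, -49.257, -0.405, -31.34, -0.064, 0.04, 0.0], 'tool_pos': [0.266, -0.592, 0.239], 'tool_rot': [-179.899, 0.009, 24.228], 'force': [-0.664, -0.18, -0.562], 'wrist_torque': [-0.013, 0.041, 0.01], 'grasp_force': 0.0, 'grip_width': 0.087}
```

View pics/scene0.png

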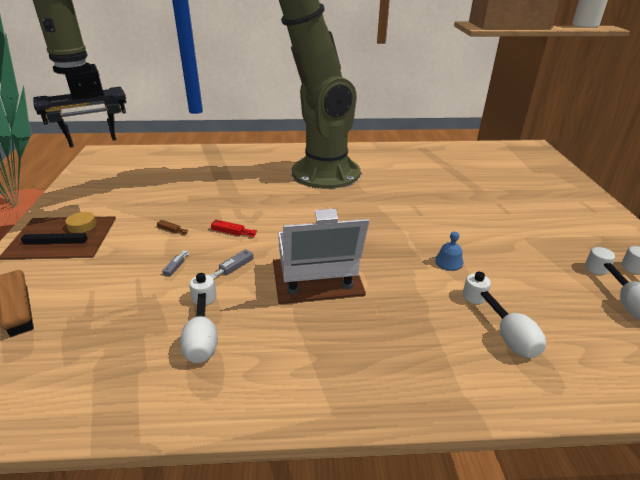

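View pics/top0.png

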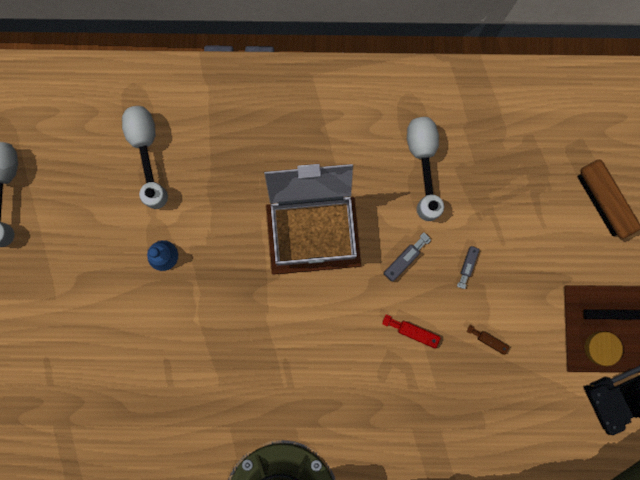

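The top view shows the tin at (313,235), its lid open toward the hinge side (310,185), the bell at (163,256) and shoe trees at (145,155) and (427,165). Organizer candidates are large grey (407,257), small grey (468,267), red (412,331) and brown (488,339). The large grey one fits, since it is neither red nor brown and is the larger of the two greys. I'll confirm that in a crop.

```bash
cat > h.py <<'E'
import numpy as np
def load(n): return dict(np.load(n))
def pts(c):
    K=c["mtx"];z=c["range_z"].astype(float);v,u=np.mgrid[:480,:640]
    P=np.stack([(u-K[0,2])/K[0,0]*z,(v-K[1,2])/K[1,1]*z,z],-1)
    T=c["world_from_camera"];return P@T[:3,:3].T+T[:3,3]
def ray(c,uv,h):
    K=c["mtx"];T=c["world_from_camera"];uv=np.atleast_2d(uv).astype(float)
    d=np.c_[(uv[:,0]-K[0,2])/K[0,0],(uv[:,1]-K[1,2])/K[1,1],np.ones(len(uv))]@T[:3,:3].T
    return T[:3,3]+d*((h-T[2,3])/d[:,2])[:,None]
E
python3 - <<'E'
from h import *;import cv2
c=load("top0.npz");im=c["color"];P=pts(c)
cv2.imwrite("pics/crop0.png",cv2.resize(im[215:365,370:520,::-1],None,fx=4,fy=4,interpolation=cv2.INTER_CUBIC))
f=im.astype(int)
hsv=cv2.cvtColor(im,cv2.COLOR_RGB2HSV)
# grey organizer
m=np.zeros((480,640),np.uint8); m[228:288,378:440]=(hsv[228:288,378:440,1]<75)
n,l,s,ce=cv2.connectedComponentsWithStats(m); k=1+s[1:,4].argmax(); 
print("org comp",s[k],ce[k])
uv=np.argwhere(l==k)[:,::-1]; W=ray(c,uv,0.015)[:,:2]
(cx,cy),wh,a=cv2.minAreaRect(W.astype(np.float32)*1000);print("org rect",cx,cy,wh,a)
b=cv2.boxPoints(((cx,cy),wh,a));print(b.round(1).tolist()); 
print("org z",np.percentile(P[l==k][:,2],[5,50,95]))
# plinth
pm=((hsv[...,0]<12)&(hsv[...,1]>110)&(hsv[...,2]<110)).astype(np.uint8);pm[:195]=0;pm[285:]=0;pm[:,:255]=0;pm[:,370:]=0
uv=np.argwhere(pm)[:,::-1];W=ray(c,uv,0.01)[:,:2]*1000
r=cv2.minAreaRect(W.astype(np.float32));print("plinth",r)
# rim by depth: points z .088-.102 
A=P[195:275,262:365].reshape(-1,3);q=A[(A[:,2]>.088)&(A[:,2]<.101)];r=cv2.minAreaRect((q[:,:2]*1000).astype(np.float32));print("rim",len(q),r,np.median(q[:,2]))
# lid
A=P[160:205,262:358].reshape(-1,3);q=A[(A[:,2]>.11)];print("lid",len(q),q.min(0),q.max(0));
C=q.mean(0);U,S,V=np.linalg.svd(q-C);print("n",V[2],"c",C)
for nme,(u0,u1,v0,v1) in dict(bell=(145,182,238,275),stl=(120,170,100,210),strr=(405,445,110,222)).items():
    A=P[v0:v1,u0:u1].reshape(-1,3);q=A[A[:,2]>.01];print(nme,q.min(0).round(3),q.max(0).round(3))
E
```

```text
org comp [384 233  47  48 691] [406.04341534 257.69898698]
org rect 494.84857177734375 -260.4926452636719 (26.62605857849121, 123.33455657958984) 45.177772521972656
[[441.70001220703125, -226.5], [529.2000122070312, -313.3999938964844], [548.0, -294.5], [460.5, -207.60000610351562]]
org z [0.00599297 0.01998157 0.02511198]
plinth ((538.1775512695312, -60.98896789550781), (148.3419952392578, 188.61756896972656), 6.070557594299316)
rim 665 ((539.4013061523438, -59.98841094970703), (127.243408203125, 160.2061309814453), 5.461248874664307) 0.09630822871381706
lid 2579 [ 0.38485155 -0.13300145  0.11002092] [0.64631171 0.02953131 1.32279572]
n [0.986155   0.10149772 0.13113557] c [ 0.62024564 -0.05186898  0.17600923]
bell [ 0.385 -0.059  0.01 ] [0.525 0.288 1.323]
stl [ 0.385 -0.059  0.011] [0.806 0.343 1.323]
strr [ 0.385 -0.331  0.011] [ 0.787 -0.059  1.323]
```

View pics/crop0.png

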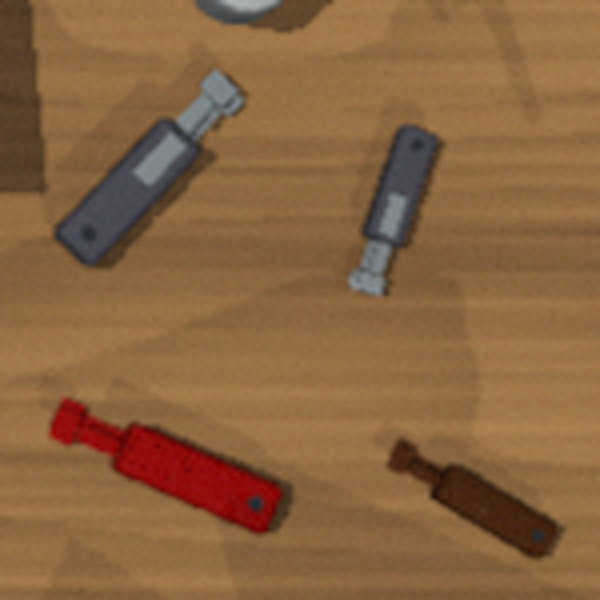

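The enlarged crop confirms it: the large grey organizer is at upper left with keys pointing to its upper right, and the small grey lookalike is to its right. Next I measure the lid angle and work out the geometry in the tin frame.

```bash
cat >> h.py <<'E'
O=np.array([.5385,-.0605]);Y=np.deg2rad(5.8)
R=np.array([[np.cos(Y),-np.sin(Y)],[np.sin(Y),np.cos(Y)]])
def tin(p): p=np.atleast_2d(p).astype(float); return np.c_[(p[:,:2]-O)@R,p[:,2:]]
def world(p): p=np.atleast_2d(p).astype(float); return np.c_[p[:,:2]@R.T+O,p[:,2:]]
def lid(c):
    ok=c["range_z"]>.1;P=pts(c)[ok];t=tin(P)
    q=t[(abs(t[:,1])<.07)&(t[:,2]>.11)&(t[:,2]<.25)&(t[:,0]>-.1)&(t[:,0]<.14)]
    s=np.polyfit(q[:,2]-.096,q[:,0],1) # x=s0*z+s1
    return len(q),s,np.pi/2+np.arctan(s[0]),q[:,2].max(),q[:,0].max()
E
python3 - <<'E'
from h import *
for n in["top0.npz","scene0.npz"]:
    print(n,lid(load(n)))
# rim edges in tin frame from both views
for n in["top0.npz","scene0.npz"]:
    c=load(n);ok=c["range_z"]>.1;t=tin(pts(c)[ok])
    q=t[(abs(t[:,2]-.095)<.003)&(abs(t[:,0])<.09)&(abs(t[:,1])<.1)];print(n,np.percentile(q,[1,99],axis=0).round(4).tolist())
    for nm,xy in dict(bell=(.49,.185),stl=(.7,.2),str=(.7,-.25)).items():
        P=pts(c)[ok];q=P[(np.hypot(*(P[:,:2]-xy).T)<.13)&(P[:,2]>.03)&(P[:,2]<.12)&(abs(P[:,1]+.06)>.12)]
        print(nm,np.percentile(q,[0.5,99.5],axis=0).round(3).tolist())
p=np.array([.495,-.2605])+(-.010)*np.array([.71,-.705]);print("grasp",p)
E
```

```text
top0.npz (2233, array([0.24675142, 0.06471729]), np.float64(1.8127151781138287), np.float64(0.233569505732109), np.float64(0.10496011405184327))
scene0.npz (2794, array([0.24964596, 0.07124363]), np.float64(1.8154417472666244), np.float64(0.23064385043979974), np.float64(0.10798414599119067))
top0.npz [[-0.0594, -0.0794, 0.0922], [0.0632, 0.0801, 0.0979]]
bell [[0.469, 0.233, 0.03], [0.518, 0.281, 0.09]]
stl [[0.595, 0.251, 0.031], [0.79, 0.324, 0.072]]
str [[0.58, -0.325, 0.032], [0.785, -0.257, 0.071]]
scene0.npz [[-0.0541, -0.0786, 0.0923], [0.0707, 0.0783, 0.0979]]
bell [[0.483, 0.234, 0.03], [0.522, 0.282, 0.086]]
stl [[0.605, 0.253, 0.03], [0.793, 0.317, 0.067]]
str [[0.588, -0.326, 0.031], [0.791, -0.256, 0.067]]
grasp [ 0.4879  -0.25345]
```

```bash
sed -i 's/\.5385,-\.0605/.5400,-.0605/' h.py
cat > where.py <<'E'
from cell import env
from h import *
import sys
# usage: where.py x y z [w]  target in tin frame (or world with w): prints remaining shift in tool axes (rows of 20 mm)
o=env.get_obs();p=np.array(o["tool_pos"]);yw=np.deg2rad(o["tool_rot"][2])
print("t",round(o["time_s"],2),"pos",p.round(4),"tin",tin(p)[0].round(4),"rot",np.round(o["tool_rot"],1),"F",np.round(o["force"],1),"w",round(o["grip_width"],4),"g",o["grasp_force"],"q",np.round(o["qpos"],0))
a=sys.argv[1:]
if len(a)>=3:
    t=np.array([float(v) for v in a[:3]]); t=t if "w" in a else world(t)[0]
    d=t-p;print("tool shift /20mm:",np.round([(d[0]*np.cos(yw)+d[1]*np.sin(yw))/.02,(d[0]*np.sin(yw)-d[1]*np.cos(yw))/.02,-d[2]/.02],2))
E
python3 -m jog '[[0,0,0,-0.3,-0.159],[0,0,0,-0.3,-0.159],[0,0,0,-0.3,-0.159],[0,0,0,-0.3,-0.159],[0,0,0,-0.3,-0.159],[0,0,0,-0.3,-0.159],[0,0,0,-0.3,-0.159],[0,0,0,-0.3,-0.159],[0,0,0,-0.3,-0.159],[0,0,0,-0.3,-0.159]]'; python3 where.py .045 0 .30
```

```text
time_s: 0.93
tool_pos: [0.2665, -0.5926, 0.2992]
tool_rot: [-180.0, -0.1, 96.1]
force: [-0.1, -0.6, -0.3]
grip_width: 0.0281
grasp_force: 0.0
t 0.93 pos [ 0.2665 -0.5926  0.2992] tin [-0.3259 -0.5017  0.2992] rot [-1.80e+02 -1.00e-01  9.61e+01] F [-0.1 -0.6 -0.3] w 0.0281 g 0.0 q [ 73.  18. -13.  77.   4.  85.  67.]
tool shift /20mm: [24.98 18.68 -0.04]
```

```bash
python3 -m jog '[[0,1,0.75,0,0],[0,1,0.75,0,0],[0,1,0.75,0,0],[0,1,0.75,0,0],[0,1,0.75,0,0],[0,1,0.75,0,0],[0,1,0.75,0,0],[0,1,0.75,0,0],[0,1,0.75,0,0],[0,1,0.75,0,0],[0,1,0.75,0,0],[0,1,0.75,0,0]]' >/dev/null;  python3 -m jog '[[0,1,0.75,0,0],[0,1,0.75,0,0],[0,1,0.75,0,0],[0,1,0.75,0,0],[0,1,0.75,0,0],[0,1,0.75,0,0],[0,1,0.75,0,0],[0,1,0.75,0,0],[0,1,0.75,0,0],[0,1,0.75,0,0],[0,1,0.75,0,0],[0,0,0,0,0]]'; python3 where.py .045 0 .205
```

```text
time_s: 2.93
tool_pos: [0.5653, -0.0939, 0.2992]
tool_rot: [179.9, -0.2, 96.2]
force: [-0.4, 1.2, 0.1]
grip_width: 0.0002
grasp_force: 0.0
t 2.93 pos [ 0.5653 -0.0939  0.2992] tin [ 0.0218 -0.0357  0.2992] rot [179.9  -0.2  96.2] F [-0.4  1.2  0.1] w 0.0002 g 0.0 q [ 39.  11. -37.  88.   6.  84.   8.]
tool shift /20mm: [1.78 1.17 4.71]
```

```bash
python3 -m jog '[[0,0.9,0.6,0.8,0],[0,0.9,0.6,0.8,0],[0,0,0,0.8,0],[0,0,0,0.8,0],[0,0,0,0.8,0],[0,0,0,0.7,0],[0,0,0.4,0,0],[0,0,0.4,0,0],[0,0,0.4,0,0],[0,0,0.4,0,0],[0,0,0.4,0,0],[0,0,0.2,0,0]]'; python3 where.py .092 0 .205
python3 - <<'E'
from cell import read_camera
from h import *
print(lid(read_camera("scene")))
E
```

```text
time_s: 3.93
tool_pos: [0.6291, -0.0575, 0.2059]
tool_rot: [179.9, -0.0, 95.8]
force: [-1.5, -0.8, 0.1]
grip_width: 0.0004
grasp_force: 0.4
t 3.93 pos [ 0.6291 -0.0575  0.2059] tin [ 0.089  -0.006   0.2059] rot [179.9  -0.   95.8] F [-1.5 -0.8  0.1] w 0.0004 g 0.44308078824542463 q [ 32.  21. -37.  88.  13.  76.  -1.]
tool shift /20mm: [0.3  0.15 0.05]
(2098, array([0.46946611, 0.06928803]), np.float64(2.009719830401587), np.float64(0.21830973582346175), np.float64(0.12674460057058243))
```

```bash
python3 -m jog '[[0,0,0.1,0,0],[0,0,0.1,0,0],[0,0,-0.5,0,0],[0,0,-0.5,-1,0],[0.75,0,-1,-1,0],[0.75,0,-1,-1,0],[0.75,-1,-1,-0.5,0],[0.75,-1,-1,0,0],[0.75,-1,-1,0,0],[0.75,-1,-1,0,0],[0.75,-1,-1,0,0],[0.75,-1,-1,0,0]]' >/dev/null;  python3 -m jog '[[0.75,-1,0,0,-0.156],[0.75,0,0,0,-0.156],[0.75,0,0,0,-0.156],[0.75,0,0,0,-0.156],[0.75,0,0,0,-0.156],[0.75,0,0,0,-0.104],[0.75,0,0,0,0]]'; python3 where.py .489 -.2535 .022 w
python3 - <<'E'
from cell import read_camera
from h import *
import cv2
print(lid(read_camera("scene")))
c=read_camera("scene");im=c["color"];hsv=cv2.cvtColor(im,cv2.COLOR_RGB2HSV)
m=np.zeros((480,640),np.uint8); m[245:285,208:258]=(hsv[245:285,208:258,1]<75)
n,l,s,ce=cv2.connectedComponentsWithStats(m); k=1+s[1:,4].argmax();print(s[k])
W=ray(c,np.argwhere(l==k)[:,::-1],.013)[:,:2]*1000;print(cv2.minAreaRect(W.astype(np.float32)))
E
```

```text
time_s: 5.57
tool_pos: [0.4668, -0.2147, 0.2759]
tool_rot: [-180.0, 0.1, 135.7]
force: [0.5, -0.3, 0.2]
grip_width: 0.0652
grasp_force: 0.0
t 5.57 pos [ 0.4668 -0.2147  0.2759] tin [-0.0885 -0.1461  0.2759] rot [-1.800e+02  1.000e-01  1.357e+02] F [ 0.5 -0.3  0.2] w 0.0652 g 0.0 q [ 52.   2. -31.  98.   1.  80.  67.]
tool shift /20mm: [-2.15 -0.61 12.7 ]
(2132, array([0.43910908, 0.07246858]), np.float64(1.984556541403134), np.float64(0.2232554481905623), np.float64(0.1311594209748674))
[208 250  45  35 545]
((505.94842529296875, -260.873779296875), (44.558250427246094, 143.4833984375), 48.89768600463867)
```

```bash
python3 -m jog '[[0.75,-0.7,-0.2,1,0],[0.75,-0.7,-0.2,1,0],[0.75,-0.7,-0.2,1,0],[0.75,0,0,1,0],[0.75,0,0,1,0],[0.75,0,0,1,0],[0.75,0,0,1,0],[0.75,0,0,1,0],[0.75,0,0,1,0],[0.75,0,0,1,0],[0.75,0,0,0.8,0],[0.75,0,0,0.5,0]]' ; python3 where.py .489 -.2535 .022 w
```

```text
time_s: 6.67
tool_pos: [0.4873, -0.2523, 0.0477]
tool_rot: [-180.0, -0.1, 135.4]
force: [-0.9, 0.3, -0.6]
grip_width: 0.0654
grasp_force: 0.0
t 6.67 pos [ 0.4873 -0.2523  0.0477] tin [-0.0718 -0.1855  0.0477] rot [-1.800e+02 -1.000e-01  1.354e+02] F [-0.9  0.3 -0.6] w 0.0654 g 0.0 q [ 50.  19. -29. 108.  11.  56.  62.]
tool shift /20mm: [-0.1   0.02  1.29]
```

```bash
python3 -m jog '[[0.75,-0.1,0,0.5,0],[0.75,0,0,0.4,0],[0.75,0,0,0.3,0],[0.2,0,0,0,0],[0.2,0,0,0,0],[0.1,0,0,0,0],[0.1,0,0,0,0],[0.1,0,0,0,0],[0.1,0,0,-0.5,0],[0.1,0,0,-1,0],[0.1,0,0,-1,0],[0.1,0,0,0,0]]' 20 ; python3 where.py
```

```text
time_s: 7.67
tool_pos: [0.4925, -0.2553, 0.0804]
tool_rot: [179.9, 0.4, 135.6]
force: [1.7, 0.0, 0.1]
grip_width: 0.014
grasp_force: 0.0
t 7.67 pos [ 0.4925 -0.2553  0.0804] tin [-0.0669 -0.189   0.0804] rot [179.9   0.4 135.6] F [1.7 0.  0.1] w 0.014 g 0.0 q [ 50.  17. -29. 107.  10.  59.  63.]
```

```bash
python3 -m jog '[[0.75,0,0,-1,0],[0.75,0,0,-1,0],[0.75,0,0,-1,0],[0.75,0,0,-1,0],[0.75,0,0,-1,0],[0.75,0,0,-1,0],[0.75,0,0,-1,0]]'
python3 - <<'E'
from cell import env, read_camera
import cv2,numpy as np
c=read_camera("scene"); im=c["color"];np.savez("scene1.npz",**c)
a=cv2.resize(im[140:300,140:380,::-1],None,fx=2,fy=2)
c=read_camera("top");np.savez("top1.npz",**c);b=cv2.resize(c["color"][180:300,260:500,::-1],None,fx=2,fy=2)
cv2.imwrite("pics/look1.png",np.vstack([a,b]))
E
```

```text
time_s: 8.25
tool_pos: [0.4895, -0.2539, 0.217]
tool_rot: [-180.0, 0.0, 135.6]
force: [0.4, -0.3, -0.1]
grip_width: 0.0527
grasp_force: 0.0
```

View pics/look1.png

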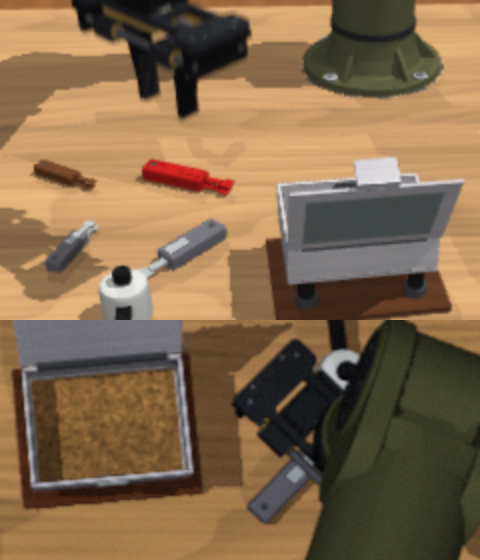

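The grasp was lifted too early: the fingers had not closed yet. The organizer still lies flat at scene (235,263), roughly where it was. I'll check how far it shifted between the two scene views.

```bash
python3 - <<'E'
from h import *
import cv2
for n in["scene0.npz","scene1.npz"]:
    c=load(n);im=c["color"];hsv=cv2.cvtColor(im,cv2.COLOR_RGB2HSV)
    m=np.zeros((480,640),np.uint8); s=(slice(245,282),slice(217,262)); m[s]=(hsv[s][...,1]<75)
    k_,l,st,ce=cv2.connectedComponentsWithStats(m); k=1+st[1:,4].argmax()
    W=ray(c,np.argwhere(l==k)[:,::-1],.015)[:,:2]*1000
    r=cv2.minAreaRect(W.astype(np.float32)); C=W.mean(0);U,S,V=np.linalg.svd(W-C,full_matrices=False)
    print(n,st[k],r,C.round(1),V[0].round(3))
E
python3 where.py .489 -.2535 .022 w
```

```text
scene0.npz [217 249  36  27 459] ((495.78948974609375, -249.55718994140625), (43.29347610473633, 109.61381530761719), 46.83927536010742) [ 493.6 -247. ] [ 0.774 -0.633]
scene1.npz [217 250  36  26 457] ((495.6792297363281, -249.6350860595703), (43.18351364135742, 109.55636596679688), 46.34363555908203) [ 493.5 -247.1] [ 0.769 -0.639]
t 8.35 pos [ 0.4916 -0.2548  0.2196] tin [-0.0678 -0.1885  0.2196] rot [179.9   0.4 135.6] F [0.7 0.  0.5] w 0.0602 g 0.0 q [ 52.   9. -30.  98.   5.  74.  66.]
tool shift /20mm: [ 0.14 -0.04  9.88]
```

Unmoved, so I grasp again and give the fingers time to close.

```bash
python3 -m jog '[[0.6,0.1,0,1,0],[0.6,0,0,1,0],[0.6,0,0,1,0],[0.6,0,0,1,0],[0.6,0,0,1,0],[0.6,0,0,1,0],[0.6,0,0,1,0],[0.6,0,0,1,0],[0.6,0,0,1,0],[0.6,0,0,0.6,0],[0.6,0,0,0.3,0],[0.5,0,0,0,0]]' >/dev/null; python3 where.py .489 -.2535 .022 w;python3 -m jog '[[0.1,0,0,0,0],[0.1,0,0,0,0],[0.1,0,0,0,0],[0.1,0,0,0,0],[0.1,0,0,0,0],[0.1,0,0,0,0],[0.1,0,0,0,0],[0.1,0,0,0,0]]' 20 ; python3 where.py
```

```text
t 9.35 pos [ 0.4879 -0.2522  0.0178] tin [-0.0712 -0.1855  0.0178] rot [-1.800e+02 -1.000e-01  1.356e+02] F [ 0.3  0.  -0.7] w 0.0499 g 0.0 q [ 49.  21. -28. 109.  13.  52.  60.]
tool shift /20mm: [-0.08 -0.01 -0.21]
time_s: 10.02
tool_pos: [0.4884, -0.2528, 0.0177]
tool_rot: [180.0, 0.0, 135.6]
force: [0.0, 0.4, 1.6]
grip_width: 0.0276
grasp_force: 20.0
t 10.02 pos [ 0.4884 -0.2528  0.0177] tin [-0.0707 -0.1861  0.0177] rot [180.    0.  135.6] F [0.  0.4 1.6] w 0.0276 g 19.999938011169434 q [ 49.  21. -28. 109.  13.  52.  60.]
```

Holding firmly, but the fingertips are lower on it than I want. I'll regrip 6 mm higher, so the gripper body stays well above the rim when placing, and then lift.

```bash
python3 -m jog '[[0.42,0,0,0,0],[0.42,0,0,-0.15,0],[0.42,0,0,-0.15,0],[0.1,0,0,0,0],[0.1,0,0,0,0],[0.1,0,0,0,0],[0.1,0,0,0,0],[0.1,0,0,0,0],[0.1,0,0,0,0]]' 25; python3 where.py
```

```text
time_s: 10.77
tool_pos: [0.4884, -0.2528, 0.0238]
tool_rot: [-180.0, 0.0, 135.6]
force: [-0.9, 0.2, 2.8]
grip_width: 0.0277
grasp_force: 25.0
t 10.77 pos [ 0.4884 -0.2528  0.0238] tin [-0.0708 -0.1861  0.0238] rot [-180.     0.   135.6] F [-0.9  0.2  2.8] w 0.0277 g 25.00043034553528 q [ 49.  21. -28. 109.  12.  53.  61.]
```

```bash
python3 -m jog '[[0.1,0,0,-0.5,0],[0.1,0,0,-1,0],[0.1,0,0,-1,0],[0.1,0,0,-1,0],[0.1,0,0,-1,0],[0.1,0,0,-1,0],[0.1,0,0,-1,0],[0.1,0,0,-1,0],[0.1,0,0,-1,0],[0.1,0,0,0,0]]'; python3 where.py
```

```text
time_s: 11.6
tool_pos: [0.4903, -0.2534, 0.198]
tool_rot: [179.9, 0.4, 135.6]
force: [0.7, -0.7, -0.8]
grip_width: 0.0277
grasp_force: 25.0
t 11.6 pos [ 0.4903 -0.2534  0.198 ] tin [-0.0689 -0.1869  0.198 ] rot [179.9   0.4 135.6] F [ 0.7 -0.7 -0.8] w 0.0277 g 24.999645352363586 q [ 52.  10. -31. 100.   5.  71.  66.]
```

```bash
python3 -m jog '[[0.1,0,0,0,0.156],[0.1,0,0,0,0.156],[0.1,0,0,0,0.156],[0.1,0,0,0,0.156],[0.1,0,0,0,0.156],[0.1,0,0,0,0.104],[0.1,0,0,0,0],[0.1,0,0,0,0]]' >/dev/null; python3 where.py -.019 .009 .15
```

```text
t 12.27 pos [ 0.4878 -0.2524  0.1928] tin [-0.0713 -0.1856  0.1928] rot [-179.9   -0.    95.9] F [-0.2  0.6 -0.7] w 0.0278 g 25.000067353248596 q [ 49.  10. -27. 100.   5.  71.  27.]
tool shift /20mm: [9.73 2.64 2.14]
```

```bash
python3 -m jog '[[0.1,0.9,0.2,0,0],[0.1,0.9,0.2,0,0],[0.1,0.9,0.3,0,0],[0.1,0.9,0.3,0,0],[0.1,0.9,0.3,0,0],[0.1,0.9,0.3,0,0],[0.1,0.9,0.3,0,0],[0.1,0.9,0.2,0.3,0],[0.1,0.9,0.2,0.3,0],[0.1,0.9,0.2,0.7,0],[0.1,0.7,0.1,0.7,0],[0.1,0,0,0,0]]' >/dev/null; python3 where.py -.019 .009 .095
python3 - <<'E'
from cell import read_camera
from h import *
import cv2
c=read_camera("top");s=read_camera("scene")
cv2.imwrite("pics/look2.png",np.vstack([cv2.resize(x["color"][a:a+120,b:b+240,::-1],None,fx=2.5,fy=2.5) for x,a,b in((c,170,220),(s,190,210))]))
print(lid(s))
E
```

```text
t 13.27 pos [ 0.5185 -0.0504  0.1509] tin [-0.0204  0.0123  0.1509] rot [-179.8   -0.2   96.2] F [-0.5 -0.5 -1. ] w 0.0275 g 25.000575184822083 q [ 36.   9. -36. 107.   6.  66.   4.]
tool shift /20mm: [-0.16  0.07  2.79]
(4224, array([-0.28898523,  0.09210722]), np.float64(1.2894752091276351), np.float64(0.2499084352291196), np.float64(0.1302061813936565))
```

View pics/look2.png

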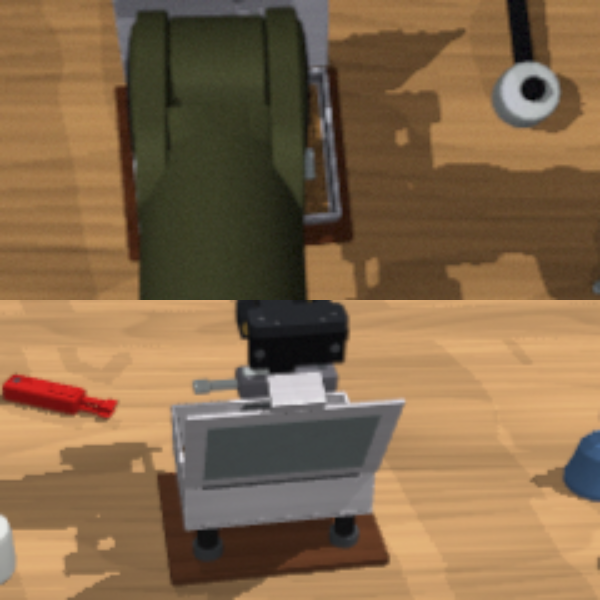

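The organizer is held level over the tin, keys toward -y and inside the rim. The top-view crop shows the key tip at (308,165). Lowering.

```bash
python3 -m jog '[[0.1,-0.15,0,0.6,0],[0.1,0,0,0.6,0],[0.1,0,0,0.5,0],[0.1,0,0,0.4,0],[0.1,0,0,0.4,0],[0.1,0,0,0.3,0],[0.1,0,0,0.2,0],[0.1,0,0,0,0]]' >/dev/null; python3 where.py -.020 .009 .082
```

```text
t 14.03 pos [ 0.5202 -0.0574  0.0925] tin [-0.0194  0.0051  0.0925] rot [-179.9   -0.    95.8] F [-0.1  0.5 -1.4] w 0.028 g 24.99973028898239 q [ 35.  13. -35. 110.   9.  60.   2.]
tool shift /20mm: [ 0.19 -0.03  0.53]
```

```bash
python3 -m jog '[[0.1,0.1,0,0.2,0],[0.1,0,0,0.2,0],[0.1,0,0,0.1,0],[0.1,0,0,0,0]]' >/dev/null; python3 where.py -.020 .009 .080; python3 -m jog '[[0.1,0,0,0.1,0],[0.1,0,0,0,0]]'
```

```text
t 14.37 pos [ 0.5203 -0.0554  0.0831] tin [-0.0191  0.0071  0.0831] rot [-180.    -0.    95.8] F [ 0.7 -0.  -0.9] w 0.0278 g 24.99970704317093 q [ 35.  14. -35. 110.   9.  59.   1.]
tool shift /20mm: [ 0.1  -0.04  0.16]
time_s: 14.53
tool_pos: [0.5205, -0.0555, 0.0814]
tool_rot: [-180.0, 0.0, 95.8]
force: [1.2, -0.5, -2.1]
grip_width: 0.0274
grasp_force: 25.0
```

```bash
python3 -m jog '[[0.36,0,0,0,0],[0.4,0,0,0,0],[0.4,0,0,0,0],[0.4,0,0,0,0]]'; python3 -m jog '[[0.4,0,0,-0.3,0],[0.4,0,0,-0.5,0],[0.4,0,0,-1,0],[0.4,0,0,-1,0],[0.4,0,0,-1,0],[0,0,0,-1,0],[0,0,0,-1,0],[0,0,0,-1,0],[0,0,0,-1,0],[0,0,0,-1,0],[0,0,0,-1,0],[0,0,0,-1,0]]'; python3 where.py .15 0 .30
```

```text
time_s: 14.87
tool_pos: [0.5208, -0.0555, 0.0818]
tool_rot: [180.0, 0.0, 95.8]
force: [-0.6, 0.3, -0.4]
grip_width: 0.0342
grasp_force: 0.0
time_s: 15.87
tool_pos: [0.5205, -0.0552, 0.2998]
tool_rot: [179.9, 0.0, 95.8]
force: [-0.0, 0.3, -0.2]
grip_width: 0.002
grasp_force: 0.0
t 15.87 pos [ 0.5205 -0.0552  0.2998] tin [-0.0189  0.0073  0.2998] rot [179.9   0.   95.8] F [-0.   0.3 -0.2] w 0.002 g 0.0 q [ 38.   3. -36.  95.   2.  83.   8.]
tool shift /20mm: [-0.36  8.44 -0.01]
```

```bash
python3 -m jog '[[0,0,1,0,0],[0,0,1,0,0],[0,0,1,0,0],[0,-0.3,1,0,0],[0,0,1,0,0],[0,0,1,0,0],[0,0,1,0,0],[0,0,1,0,0],[0,0,0.6,0,0],[0,0,0,0,0]]'; python3 where.py .15 0 .20
python3 - <<'E'
from cell import read_camera
from h import *
import cv2
c=read_camera("top");s=read_camera("scene")
cv2.imwrite("pics/look3.png",np.vstack([cv2.resize(x["color"][a:a+120,b:b+240,::-1],None,fx=2.5,fy=2.5) for x,a,b in((c,170,220),(s,190,210))]))
E
```

```text
time_s: 16.7
tool_pos: [0.6938, -0.0435, 0.2974]
tool_rot: [180.0, -0.1, 95.8]
force: [-0.7, -0.3, 0.4]
grip_width: 0.0004
grasp_force: 0.0
t 16.7 pos [ 0.6938 -0.0435  0.2974] tin [0.1548 0.0014 0.2974] rot [ 1.80e+02 -1.00e-01  9.58e+01] F [-0.7 -0.3  0.4] w 0.0004 g 0.0 q [ 25.  27. -36.  69.  15.  88.  -2.]
tool shift /20mm: [-0.07 -0.24  4.87]
```

View pics/look3.png

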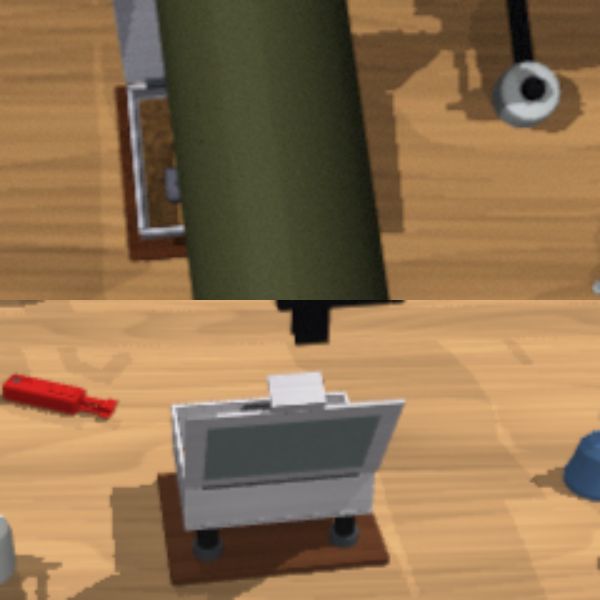

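The organizer's end is visible inside the tin at top crop (175,185), clear of the rim, and the lid still stands open. Next I go down behind the lid and sweep it over.

```bash
python3 -m jog '[[0,0,0,1,0],[0,0,0,1,0],[0,0,0,1,0],[0,0,0,1,0],[0,0,0,0.8,0],[0,0,-0.5,0,0],[0,0,-0.5,0,0],[0,0,-0.5,0,0],[0,0,-0.5,0,0],[0,0,-0.5,0,0],[0,0,-0.5,0,0],[0,0,-0.5,0,0]]'; python3 where.py .022 0 .202
```

```text
time_s: 17.8
tool_pos: [0.6223, -0.0515, 0.2035]
tool_rot: [179.8, 0.1, 95.7]
force: [0.8, -0.8, 1.8]
grip_width: 0.0005
grasp_force: 0.8
t 17.8 pos [ 0.6223 -0.0515  0.2035] tin [0.0827 0.0006 0.2035] rot [1.798e+02 1.000e-01 9.570e+01] F [ 0.8 -0.8  1.8] w 0.0005 g 0.8340904489159584 q [ 32.  20. -37.  89.  12.  75.  -1.]
tool shift /20mm: [-0.03 -3.04  0.07]
```

```bash
python3 -m jog '[[0,0,-0.5,0,0],[0,0,-0.5,0,0],[0,0,-0.5,0,0],[0,0,-0.5,0,0],[0,0,-0.5,0,0],[0,0,-0.5,0,0],[0,0,0,0,0]]'; python3 where.py -.005 0 .173;  python3 - <<'E'
from cell import read_camera
import cv2
s=read_camera("scene");cv2.imwrite("pics/look4.png",cv2.resize(s["color"][150:310,200:440,::-1],None,fx=2.5,fy=2.5))
E
```

```text
time_s: 18.38
tool_pos: [0.5607, -0.0577, 0.2015]
tool_rot: [-179.9, 0.1, 95.7]
force: [0.6, 0.4, -0.4]
grip_width: 0.0003
grasp_force: 0.0
t 18.38 pos [ 0.5607 -0.0577  0.2015] tin [0.0209 0.0007 0.2015] rot [-1.799e+02  1.000e-01  9.570e+01] F [ 0.6  0.4 -0.4] w 0.0003 g 0.0 q [ 36.  12. -37.  97.   8.  73.   3.]
tool shift /20mm: [-0.04 -1.29  1.42]
```

View pics/look4.png

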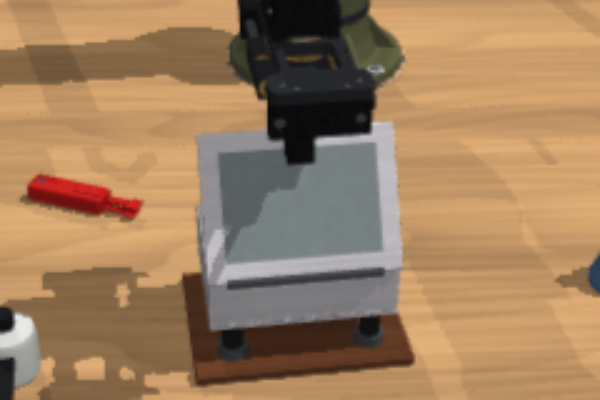

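The lid now leans forward past upright, with the fingertips at crop (300,155) on its outer face near mid-width. I follow the arc down.

```bash
python3 -m jog '[[0,0,-0.35,0.35,0],[0,0,-0.35,0.35,0],[0,0,-0.3,0.35,0],[0,0,-0.3,0.35,0],[0,0,-0.2,0.3,0],[0,0,-0.2,0.3,0],[0,0,-0.15,0.3,0],[0,0,-0.1,0.3,0],[0,0,-0.1,0.3,0],[0,0,-0.1,0.3,0],[0,0,0,0,0]]'; python3 where.py -.032 0 .132
```

```text
time_s: 19.35
tool_pos: [0.5191, -0.0616, 0.136]
tool_rot: [-179.9, -0.0, 95.8]
force: [0.3, 0.0, 0.5]
grip_width: 0.0004
grasp_force: 0.0
t 19.35 pos [ 0.5191 -0.0616  0.136 ] tin [-0.0209  0.0011  0.136 ] rot [-179.9   -0.    95.8] F [0.3 0.  0.5] w 0.0004 g 0.0 q [ 38.  10. -37. 107.   7.  65.   4.]
tool shift /20mm: [-0.05 -0.56  0.2 ]
```

```bash
python3 -m jog '[[0,0,-0.3,0.1,0],[0,0,-0.25,0.1,0],[0,0,0,0,0]]'|sed -n '2p;4p'; python3 -m jog '[[0,0,0,0.1,0],[0,0,0,0.1,0],[0,0,0,0,0]]'|sed -n '2p;4p'; python3 -m jog '[[0,0,0,0.1,0],[0,0,0,0.1,0],[0,0,0,0,0]]'|sed -n '2p;4p'; python3 -m jog '[[0,0,0,0.1,0],[0,0,0,0,0]]'|sed -n '2p;4p'; python3 where.py -.034 0 .117
```

```text
tool_pos: [0.5081, -0.0628, 0.1332]
force: [-0.6, -0.5, 0.6]
tool_pos: [0.5092, -0.0628, 0.1293]
force: [-0.7, -0.5, 1.1]
tool_pos: [0.5094, -0.0627, 0.1255]
force: [0.4, 0.4, 1.6]
tool_pos: [0.5094, -0.0627, 0.1236]
force: [0.1, -0.5, 4.2]
t 20.27 pos [ 0.5094 -0.0627  0.1236] tin [-0.0306  0.0009  0.1236] rot [180.    0.   95.8] F [ 0.1 -0.5  4.2] w 0.0006 g 1.5926062378588313 q [ 38.  10. -37. 109.   7.  63.   4.]
tool shift /20mm: [-0.05 -0.17  0.33]
```

```bash
for i in 1; do :; done; python3 -m jog '[[0,0,0,0.1,0],[0,0,0,0,0]]'|sed -n '2p;4p'; python3 -m jog '[[0,0,0,0.1,0],[0,0,0,0,0]]'|sed -n '2p;4p'; python3 -m jog '[[0,0,0,0.1,0],[0,0,0,0,0]]'|sed -n '2p;4p'
```

```text
tool_pos: [0.5094, -0.0627, 0.1217]
force: [0.1, -0.3, 4.9]
tool_pos: [0.5094, -0.0627, 0.1199]
force: [-1.9, 0.2, 5.6]
tool_pos: [0.5094, -0.0627, 0.1181]
force: [-1.9, -0.1, 6.6]
```

```bash
python3 -m jog '[[0,0,0,0.1,0],[0,0,0,0.1,0],[0,0,0,0,0]]'|sed -n '2p;4p'; python3 -m jog '[[0,0,0,0.1,0],[0,0,0,0,0]]'|sed -n '2p;4p'; python3 -m jog '[[0,0,0,0.1,0],[0,0,0,0,0]]'|sed -n '2p;4p'; python3 -m jog '[[0,0,0,0.1,0],[0,0,0,0,0]]'|sed -n '2p;4p'
```

```text
tool_pos: [0.5094, -0.0627, 0.1144]
force: [-2.4, -0.6, 9.6]
tool_pos: [0.5094, -0.0627, 0.1126]
force: [-3.8, 0.2, 10.3]
tool_pos: [0.5093, -0.0627, 0.1106]
force: [-3.7, 0.2, 11.6]
tool_pos: [0.509, -0.0627, 0.1076]
force: [-3.7, -0.4, 8.6]
```

The force fell from 11.6 to 8.6 N with a jump down, so it has clicked. I'll add 2 mm gently to be sure, then lift off and inspect.

```bash
python3 -m jog '[[0,0,0,0.1,0],[0,0,0,0,0]]'|sed -n '2p;4p'; python3 -m jog '[[0,0,0,-0.2,0],[0,0,0,-0.2,0],[0,0,0,-0.3,0],[0,0,0,-0.5,0],[0,0,0,-1,0],[0,0,0,-1,0],[0,0,0,-1,0],[0,0,0,-1,0],[0,0,0,-1,0],[0,0,-1,-1,0],[0,0,-1,-1,0],[0,0,-1,-1,0]]'; python3 -m jog '[[0,0,-1,0,0],[0,0,-1,0,0],[0,0,0,0,0],[0,0,0,0,0]]'
python3 - <<'E'
from cell import read_camera
from h import *
import cv2
s=read_camera("scene");c=read_camera("top")
cv2.imwrite("pics/look5.png",np.vstack([cv2.resize(x["color"][a:a+120,b:b+240,::-1],None,fx=2.5,fy=2.5) for x,a,b in((c,170,220),(s,190,210))]))
ok=s["range_z"]>.1;t=tin(pts(s)[ok]);q=t[(abs(t[:,1])<.06)&(t[:,0]>-.05)&(t[:,0]<.05)&(t[:,2]>.05)&(t[:,2]<.16)]
p=np.polyfit(q[:,0],q[:,2],1);print("lid plane slope",p,"angle",-np.arctan(p[0]),len(q))
E
```

```text
tool_pos: [0.509, -0.0627, 0.106]
force: [-3.9, 0.1, 9.1]
time_s: 22.68
tool_pos: [0.4488, -0.0682, 0.2909]
tool_rot: [180.0, -0.0, 95.8]
force: [1.1, -0.5, 0.7]
grip_width: 0.0003
grasp_force: 0.0
time_s: 23.02
tool_pos: [0.4095, -0.0728, 0.2904]
tool_rot: [179.9, 0.1, 95.7]
force: [0.3, 0.4, 0.1]
grip_width: 0.0007
grasp_force: 0.0
lid plane slope [0.00136157 0.0994026 ] angle -0.0013615648934256865 1471
```

View pics/look5.png

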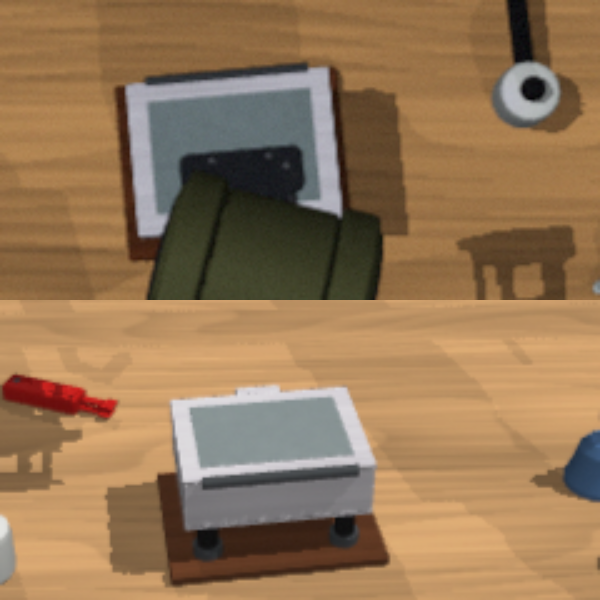

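The lid lies flat on the rim (measured angle about 0, top face at z 0.099), and the bell and shoe tree are where they were. The robot is clear, so I hand in.

```bash
python3 -c "
from cell import env
print(env.sign_off())"
```

```text
the job is handed in; nothing more can be done
None
```

The grey key organizer is in the tin and the lid snapped shut at about 12 N; it measured flat with the arm clear, and I handed the job in at about 23 s, with the first grasp missed and redone without shifting the organizer.

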